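Fetch the slide carrier from under the flush hatch and hang it up

ROBOT

A 6-joint arm with a two-finger parallel gripper is mounted at the origin on the work surface. World frame = base frame: x ahead of the robot, y to its left, z up, the work surface at z = 0. Lengths are in mm, angles in rad, forces in N, time in s.
With the tool pointing down it reaches from about 375 to 975 mm from the base axis. Payload 3.8 kg.
Tool frame: the origin (TCP) lies midway between the tips of the shut fingers; the grasp point (between the pads) lies robot.grip_point_offset behind it (robot.grip_point_offset is the distance from the TCP to the grasp point, in mm); y points along the fingers, x is the direction in which the jaws open and shut, and the axes are right-handed (so a half turn about y gives the same grasp; the last joint's range is limited). The gripper opens to 85 mm and grips with 20 to 120 N. Pads are 22 mm wide; open, the fingers measure 114 mm over their backs; the gripper's body (76 mm by 85 mm) begins 54 mm behind the grasp point. The pads swing forward as they close: fully open they stand 13 mm farther back than shut.
Start: joints at [1.078, 0.264, 1.604, -0, 1.274, -0.037], TCP at [297.119, 606.084, 231.28] pointing down, gripper open.
Joint ranges: [-2.63, 2.63], [-0.94, 2.18], [0.31, 2.57], [-1.31, 4.45], [0, 2.66], [-2.55, 2.55]. Speed limits (rad/s): [2.57, 2.57, 3.14, 3.14, 3.14, 3.14].

INTERFACE

Orientations are given as a rotation vector (axis times angle).
In Python, from cell import robot gives the robot as it stands.
- The arm moves only by the tool jog_arm, never from a script. Its argument "moves" is one flat list of numbers, 6 for each row, row after row: the shift along the tool's x, y, z in units of 25 mm (1.0 is 25 mm), then the turn, a rotation vector about the tool's x, y, z in units of 6 degrees (1.0 is 6 degrees). In form: [x, y, z, wx, wy, wz, x, y, z, wx, wy, wz, ...]. A call has 1 to 12 rows; each row shifts and turns the commanded pose from where the row before left it, along the tool's axes as they then stand; what a row does not reach is not made up. A row lasts 1/8 s, in which the tool goes at most 62.5 mm and 10.7 degrees, less where a joint would pass 70% of its speed; a pose out of reach is approached as far as the arm can. A call is refused whole if a number of a shift passes 1 or a number of a turn 1, either way. A call with a gripper value outside its range is refused whole. "jaw" is the opening, from 0 (shut) to 1 (fully open), set as the call begins (left out, the last holds). The fingers move at their own pace and stop on an object; the grip force is fixed at half the most. Time passes only in rows, so rows that do not move let the fingers close. It gives the time, the measured TCP pose, the force and the opening at its end, in the units of the state.
- robot.sense(): the state, without advancing time (a new reading comes with each control period).
- robot.capture(name): name is "scene" or "top" or "wrist"; returns a dict with "color" (420x560x3 uint8, blue, green, red), "fx", "fy", "cx", "cy" (pixels), "R" (3x3) and "t" (3): a world point X has camera coordinates R X + t; the wrist camera has in their place "mount" (4x4, takes a point from camera to tool coordinates, whose origin is the TCP and whose axes are the tool frame's). Camera axes: x right, y down, z forward; pixel columns grow to the right and rows downward; lengths in mm; the calibration is good to about 2 mm. A picture is of the moment at which its call begins: read the wrist's pose just before it. There is no depth.
- robot.hand_in(): hands the job in, once; it reports no verdict.
Trained networks look in a picture, given as the dict that the camera call returned (one of the last four; its "shot" number tells which), for a name from the list of things; names that differ only in an ending like _2 or _b are one class to them, and where a whole thing is asked for, a point or a joint stands for the part that bears it (a point fixed in the world has none). Each returns a list of dicts, best first, with "p" (0 to 1); they miss things now and then, are a little off and sometimes report something else, mostly with a low value. They report only what shows in the picture. A call takes as long as a camera call. They do not tell look-alikes from the thing itself.
- robot.find_in(picture, name): "bbox" ([centre column, centre row, width, height] in pixels, round what is visible of it).
- robot.masks_of(picture, name): "pixels" (420x560 bool, what is visible of it) and "bbox" ([centre column, centre row, width, height] in pixels, round what is visible of it).
The state is a dict: "time_s": time; "joints": joint angles; "dq": joint speeds; "joint_torque": joint torques, N m; "position": TCP position; "tcp_rot": TCP orientation; "wrist_force": force on the tool from outside, world axes, zero at the start; "moment": the same for the moment, N m; "width": opening from 0.0 (shut) to 1.0 (fully open).
Only numpy, scipy, OpenCV 4.12 (cv2) and the standard library are available. Lean on these libraries where they do the work, as an engineer would, in place of code of your own. Each camera call takes 0.05 s, during which the arm holds its last target. There are 200 camera calls.

TASK

Flip up the ring pull of the storage plinth while its hatch is still shut, then lift the hatch and swing it back until it stands upright or beyond, and leave it so. Lift the slide carrier out of the well, stand it on the bench and let go, then take it again so that the middle of its top bar is free and hang it by the middle of its top bar, down in the throat of the hook, hanging level. Keep the carrier upright all the time and leave the other things on the bench where they are.

Things in the scene. Friction and masses are not known exactly. Their poses are not given: they have to be found in the camera images.
- plinth: fixed grey storage plinth on the bench, 260 (x) x 190 (y) x 128 mm high; origin at the centre of its underside, z up. Its +x axis points from the hatch's free edge to the hatch's hinge. A hatch is flush in its top. Under the hatch is a well with its floor 16 mm above the bench, filled by a grey insert 104 mm high with a slot (128 mm along x, 28 mm wide) for the carrier, and in the middle a finger bay 52 mm along x and 90 mm across, down to the floor
- hatch (a joint): hinge of the hatch, rad: 0 shut and flush, 1.57 upright, stop at 1.85. A plain aluminium panel 176 (x) x 126 (y) x 22 mm, about 0.35 kg, that lifts at the end nearest the plinth's -x side. Its stiff friction hinge (about 0.42 N m) holds it wherever it is left
- hatch_hinge (a point): a point on the hatch's hinge axis, mid-width, at the level of the hatch's top face (128 mm above the bench). Its axes turn with the hatch; y lies along the hinge; shut, they are the plinth's axes. In its frame the ring's pivot lies at x -85, z -5 mm
- hatch_edge (a point): middle of the hatch's free edge, on its top face, 176 mm from the hinge
- ring (a joint): angle of the ring pull to the hatch, rad: about 0 folded down in its recess, 1.57 standing square to the hatch, stop at 1.75. Its pivot runs along the hatch's y; the bar lies on the -x side of the pivot (towards the free edge) when folded. Light friction (0.03 N m) holds it where it is left
- ring_bar (a point): middle of the free cross bar of the steel ring pull: round bar 8 mm thick along the hatch's y, 45 mm from the pivot; the ring is 60 mm wide between the centre lines of its arms. Folded, it lies flush: bar centre 5 mm below the hatch's top. Its recess is 18 mm deep, 80 mm wide, reaching from 35 mm beyond the bar centre (free-edge side) to just behind the pivot; so a fingertip fits on both sides of the bar. x of the point points from the bar to the pivot
- carrier: the loose aluminium slide carrier, about 0.2 kg; origin at the centre of its underside, z up, x along its top bar
- carrier_mid (a point): centre of the slide carrier, half-way up: an upright frame 120 mm long (x), 85 mm high (z). Foot 24 mm thick (y) and 8 mm high, it stands on it; end posts 10 x 14 mm; a thin panel with three glass slides up to 38 mm above the foot's underside; above it an open window 100 mm long and 37 mm high; then the top bar. At the start it stands on the well floor with x along the plinth's x; in its slot only the middle of the bar can be reached
- carrier_bar (a point): middle of the carrier's top bar: 120 mm long (x), 14 mm thick (y), 10 mm high (z), 80 mm above the carrier's underside
- stand: fixed steel hook stand, origin at the centre of the post's foot on the bench, z up; base plate 130 x 100 x 12 mm, post 178 mm high. A narrow hook (10 mm wide along the stand's y) on its -x side opens sideways towards the stand's -x
- throat (a point): where the centre of a bar 10 mm high lies when it rests in the hook's throat (135 mm above the bench); axes as the stand's. The throat floor is 5 mm lower and 24 mm long (x); on the -x side of it stands a lip 8 mm thick and 12 mm high over the floor; 40 mm over the floor is a roof 8 mm thick, as long as the throat, so a bar must come in along +x above the lip and then go down. The arm under the throat is 9 mm thick
- beaker: bystander: glass beaker, 66 mm wide, 85 mm high; origin at the centre of its underside
- dish: bystander: clear shallow dish, 90 mm wide, 16 mm high
- bottle: bystander: white plastic bottle, 60 mm wide, 130 mm high
- jar: bystander: small amber jar, 56 mm wide, 70 mm high
- slidebox: bystander: flat box, 90 x 120 x 35 mm
- driver: bystander: screwdriver lying on the bench
- mug: bystander: white ceramic cup, 70 mm wide, 80 mm high
Things that resemble listed ones, but are neither listed nor needed, are in the scene too. Leave any turquoise look-alike of the stand alone.

How it is judged:
By the outcome, as a careful person would: the job done as asked, in the order asked, and still so for the second after the job is handed in, with the robot touching nothing.
It also fails if it takes over 72 s, if anything falls off the work surface, if the arm or the gripper's body presses on something with over 40 N, if the wrist force passes 120 N, or if a joint passes its speed limit or range.

## Working session

There is one attempt and no reset: what is moved stays moved. The work goes in short steps, Python scripts to look and compute and a tool call to move; the robot and the scene stay as the last step left them, time stands still between calls to the robot, and variables do not carry over. Pictures are saved under pics/ and viewed, about 8 in all and at most 12, crops included, and the job is handed in when it is done.

Besides the shell and the picture viewer there is one more tool, called after ">>>" in YAML: its name, and indented under it one key for each argument. jog_arm: Moves the arm, as the interface text tells. Its arguments: {"type":"object","properties":{"moves":{"type":"array","items":{"type":"number"}},"jaw":{"type":"number"}},"required":["moves"]}

```bash
ls; mkdir -p pics
python3 - <<'E'
from cell import robot
import cv2
print(robot.grip_point_offset, robot.sense())
for n in ("scene","top"):
    p=robot.capture(n); cv2.imwrite(f"pics/{n}0.png",p["color"])
    print(n,p["fx"],p["fy"],p["cx"],p["cy"],p["R"],p["t"])
    for k in ("plinth","hatch","ring","ring_bar","hatch_edge","carrier","stand","throat"):
        try: print(k,[(round(d["p"],2),[round(v,1) for v in d["bbox"]]) for d in robot.find_in(p,k)][:4])
        except Exception as e: print(k,e)
E
```

```text
pics
18.700000000000003 {'time_s': 0.0, 'joints': array([ 1.07809563e+00,  2.64726988e-01,  1.60540923e+00, -3.41204172e-05,
        1.27373708e+00, -3.68950307e-02]), 'dq': array([ 9.28938027e-04,  7.82766510e-04, -3.91049235e-05, -1.31617218e-03,
       -1.23070650e-04, -9.91429421e-04]), 'joint_torque': array([-8.05907221e-04, -5.15100074e+01, -3.67320728e+01, -6.59866078e-05,
        1.27028039e-02,  8.08680824e-06]), 'position': array([296.77371539, 605.411016  , 229.96066706]), 'tcp_rot': array([-1.39219441, -0.86579252,  0.86900967]), 'wrist_force': array([-0.74065181, -0.47283069,  0.00877362]), 'moment': array([0.03334872, 0.04063734, 0.0114583 ]), 'width': 1.0009814394741563}
scene 432.41874080204195 432.41874080204195 283.98703540225347 212.2368033925608 [[-0.80433714  0.59415663 -0.00443445]
 [ 0.453164    0.60860773 -0.65133633]
 [-0.38429696 -0.52590354 -0.7587762 ]] [ 462.61348206 -181.44395252 1684.20717392]
plinth [(0.77, [247.6, 183.4, 93.8, 91.2]), (0.39, [339.4, 258.2, 45.8, 62.7])]
hatch [(0.73, [246.5, 171.4, 63.8, 43.9])]
ring []
ring_bar []
hatch_edge [(0.97, 
[... 309 characters left out ...]
403.60034228409603 403.60034228409603 277.08999414986334 206.6693814571112 [[-0.01397486 -0.99941885  0.03109121]
 [-0.99597194  0.01115891 -0.08896843]
 [ 0.08856978 -0.03220929 -0.99554907]] [ -14.01747485  574.71836842 1264.99742038]
plinth [(0.61, [347.1, 209.3, 82.4, 95.4])]
hatch [(0.65, [353.1, 204.2, 50.9, 65.7])]
ring [(0.66, [353.4, 213.9, 25.5, 18.8])]
ring_bar [(0.68, [354.8, 212.0, 18.8, 22.6])]
hatch_edge [(0.78, [354.0, 206.4, 55.7, 65.9])]
carrier []
stand [(0.92, [209.3, 224.8, 35.0, 42.7]), (0.82, [145.8, 186.2, 41.5, 41.2]), (0.75, [205.5, 164.4, 32.0, 43.2])]
throat [(0.8, [209.8, 223.6, 38.8, 46.9]), (0.79, [141.9, 186.1, 40.6, 40.9]), (0.67, [204.4, 165.1, 37.4, 39.8])]
```

Run:
```python
import cv2, numpy as np
a=cv2.imread("pics/scene0.png")[110:390,170:450]; b=cv2.imread("pics/top0.png")[110:310,100:420]
cv2.imwrite("pics/a.png",cv2.resize(a,None,fx=2.1,fy=2.1,interpolation=cv2.INTER_CUBIC))
cv2.imwrite("pics/b.png",cv2.resize(b,None,fx=2.5,fy=2.5,interpolation=cv2.INTER_CUBIC))
```

```text
(no output)
```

View pics/a.png

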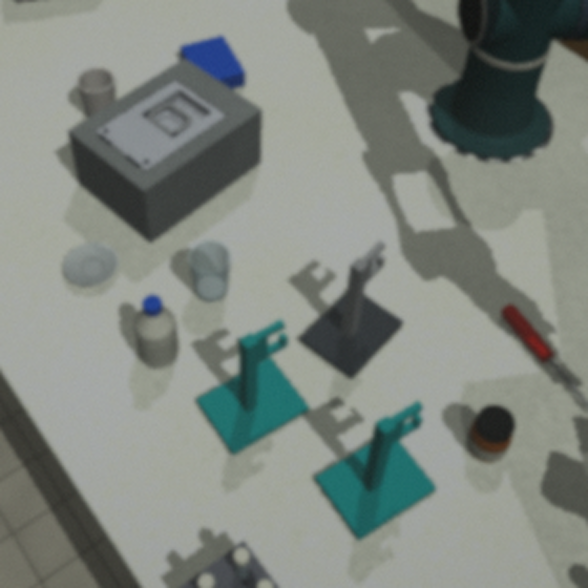

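View pics/b.png

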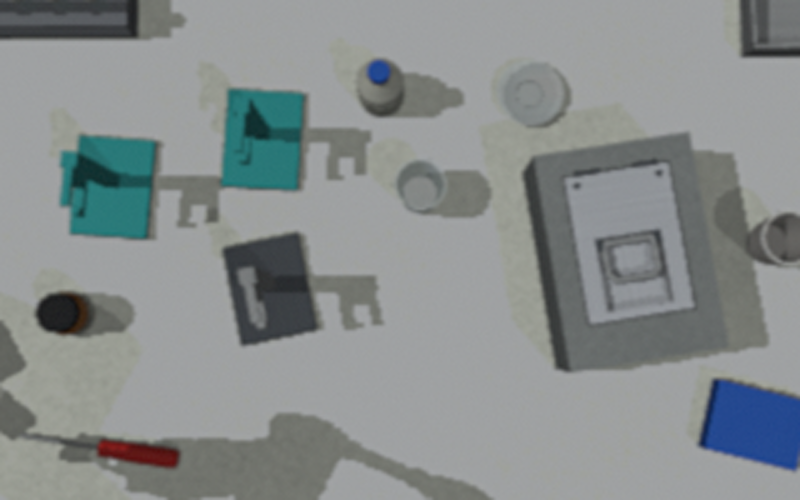

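Scene view: grey stand at (350,320) in the crop with its hook facing the robot, and two turquoise look-alikes beside it. The plinth is at (165,150). Top view: hatch corners at about (566,178), (667,162), (694,308) and (590,325), with the ring end nearest the robot. The grey stand's plate is around (270,290).

```bash
cat > h.py <<'E'
import numpy as np, cv2
from scipy.spatial.transform import Rotation as Ro
from cell import robot
def cam(p,pose=None):
    """returns R,t world->cam"""
    if "R" in p: return np.array(p["R"]),np.array(p["t"])
    T=np.eye(4);T[:3,:3]=Ro.from_rotvec(pose[1]).as_matrix();T[:3,3]=pose[0]
    M=np.linalg.inv(T@np.array(p["mount"]));return M[:3,:3],M[:3,3]
def ray(p,uv,z,pose=None):
    R,t=cam(p,pose);c=-R.T@t
    d=R.T@np.array([(uv[0]-p["cx"])/p["fx"],(uv[1]-p["cy"])/p["fy"],1])
    return c+d*(z-c[2])/d[2]
def proj(p,X,pose=None):
    R,t=cam(p,pose);q=R@np.array(X,float)+t
    return np.array([p["fx"]*q[0]/q[2]+p["cx"],p["fy"]*q[1]/q[2]+p["cy"]])
def pose():
    s=robot.sense();return np.array(s["position"]),np.array(s["tcp_rot"])
def axes():
    P,r=pose();return P,Ro.from_rotvec(r).as_matrix()
E
python3 - <<'E'
from h import *
p=robot.capture("top")
f=lambda u,v:(u/2.5+100,v/2.5+110)
P,A=axes();print(P,A.round(3))
for n,z,pts in (("plinth",128,[(530,160),(688,135),(725,345),(563,370)]),("hatch",128,[(566,178),(667,162),(694,308),(590,325)]),("ringbar",123,[(637,278)]),("stand",12,[(225,246),(299,234),(317,328),(243,344)]),("hook",135,[(248,280),(258,325)])):
    for q in pts: print(n,q,ray(p,f(*q),z)[:2].round(1))
for n in ("hatch","plinth"):
    for d in robot.masks_of(p,n)[:1]:
        c=cv2.boxPoints(cv2.minAreaRect(np.argwhere(d["pixels"])[:,::-1].astype(np.float32)))
        print(n,d["p"],[ray(p,q,128)[:2].round(1) for q in c])
for d in robot.masks_of(p,"stand"): print(d["p"],d["bbox"])
E
```

```text
[297.11240798 606.0993635  231.29624278] [[ 0.44  -0.    -0.898]
 [ 0.898  0.     0.44 ]
 [ 0.    -1.     0.   ]]
plinth (530, 160) [ 661.8 -123.2]
plinth (688, 135) [ 690.4 -313.7]
plinth (725, 345) [ 439.6 -348.7]
plinth (563, 370) [ 413.3 -156.5]
hatch (566, 178) [ 639.8 -165.6]
hatch (667, 162) [ 657.9 -287.3]
hatch (694, 308) [ 483.5 -313.4]
hatch (590, 325) [ 465.2 -189.6]
ringbar (637, 278) [ 520. -248.]
stand (225, 246) [573.3 258. ]
stand (299, 234) [587.7 163.4]
stand (317, 328) [466.7 140.6]
stand (243, 344) [447.7 234.6]
hook (248, 280) [522.7 208.8]
hook (258, 325) [470.5 197.2]
hatch 0.96 [array([ 646.2, -161. ]), array([ 667.4, -291.5]), array([ 484.8, -316.3]), array([ 464.8, -187.3])]
plinth 0.66 [array([ 666.3, -108.7]), array([ 702. , -316.8]), array([ 438.6, -354.3]), array([ 405.6, -149.7])]
0.72 [205.5, 163.7, 36.6, 36.5]
0.66 [354.0, 211.6, 23.7, 21.4]
0.6 [209.8, 224.8, 34.3, 43.2]
0.57 [145.2, 186.6, 39.4, 45.0]
```

>>> jog_arm:
  moves: [0,0,0,0,1,0,0,0,0,0,1,0,0,0,0,0,1,0,0,0,0,0,1,0,0,0,0,0,1,0,0,0,0,0,1,0,0,0,0,0,1,0,0,0,0,0,1,0,0,0,0,0,1,0,0,0,-1,0,0.34,0,0.1,0,-1,0,0,0,0.1,0,-1,0,0,0]

```text
time_s: 2.6
position: [313.3, 531.9, 231.2]
tcp_rot: [-1.568, -0.108, 0.108]
wrist_force: [-0.6, 0.1, -0.1]
width: 1.0
```

>>> jog_arm:
  moves: [0.1,0,-1,0,0,0,0.1,0,-1,0,0,0,0.1,0,-1,0,0,0,0.1,0,-1,0,0,0,0.1,0,-1,0,0,0,0.1,0,-1,0,0,0,0.1,0,-1,0,0,0,0.1,0,-1,0,0,0,0.1,0,-1,0,0,0,0.1,0,-1,0,0,0,0.1,0,-1,0,0,0,0.1,0,-1,0,0,0]

```text
time_s: 4.1
position: [383.9, 238.0, 231.3]
tcp_rot: [-1.568, -0.108, 0.107]
wrist_force: [-0.0, -0.0, 0.8]
width: 0.998
```

>>> jog_arm:
  moves: [0.1,0,-1,0,0,0,0.1,0,-1,0,0,0,0.1,0,-1,0,0,0,0.1,0,-1,0,0,0,0.1,0,-1,0,0,0,0.1,0,-1,0,0,0,0.1,0,-1,0,0,0,0.1,0,-1,0,0,0,0.1,0,-1,0,0,0,0.1,0,-1,0,0,0,0.1,0,-1,0,0,0,0.1,0,-1,0,0,0]

```text
time_s: 5.6
position: [454.1, -55.0, 231.4]
tcp_rot: [-1.568, -0.108, 0.107]
wrist_force: [-0.6, 0.9, 0.7]
width: 1.0
```

>>> jog_arm:
  moves: [0.1,0,-1,0,0,0,0.1,0,-1,0,0,0,0.1,0,-1,0,0,0,0.1,0,-1,0,0,0,0.1,0,-1,0,0,0,0.1,0,-1,0,0,0,0.1,0,-1,0,0,0,0.1,0,-0.9,0,0,0,0,0,0,0,0,0]
  jaw: 0.38

```text
time_s: 6.72
position: [501.5, -248.2, 231.2]
tcp_rot: [-1.568, -0.106, 0.106]
wrist_force: [-0.4, 0.5, -0.2]
width: 0.378
```

Run:
```python
from h import *
q=pose();P,A=axes();print(robot.sense()["time_s"],P,A.round(3))
p=robot.capture("wrist");cv2.imwrite("pics/w1.png",p["color"]);print(np.array(p["mount"]).round(2),p["fx"])
for n,z in (("ring_bar",123),("ring",123),("hatch",128)):
    for d in robot.masks_of(p,n)[:1]:
        c=cv2.boxPoints(cv2.minAreaRect(np.argwhere(d["pixels"])[:,::-1].astype(np.float32)))
        print(n,d["p"],d["bbox"],[ray(p,x,z,q)[:2].round(1) for x in c])
```

```text
6.725 [ 501.46467573 -248.19019406  231.22663559] [[ 0.991  0.    -0.135]
 [ 0.135 -0.     0.991]
 [ 0.    -1.    -0.   ]]
[[   1.     -0.     -0.      0.23]
 [   0.     -0.29    0.96 -143.18]
 [  -0.     -0.96   -0.29   73.21]
 [   0.      0.      0.      1.  ]] 309.6295997076899
ring_bar 0.57 [323.8, 203.2, 68.0, 77.9] [array([ 520.3, -274.5]), array([ 513.2, -205. ]), array([ 564.7, -200.7]), array([ 576., -270.])]
ring 0.6 [327.5, 201.7, 66.7, 80.0] [array([ 522., -275.]), array([ 513. , -206.2]), array([ 564.5, -200.4]), array([ 577.6, -268.8])]
hatch 0.66 [356.4, 199.0, 234.1, 153.4] [array([ 466.2, -183.7]), array([ 642.2, -157.2]), array([ 684.3, -279.4]), array([ 481.3, -310.5])]
```

View pics/w1.png

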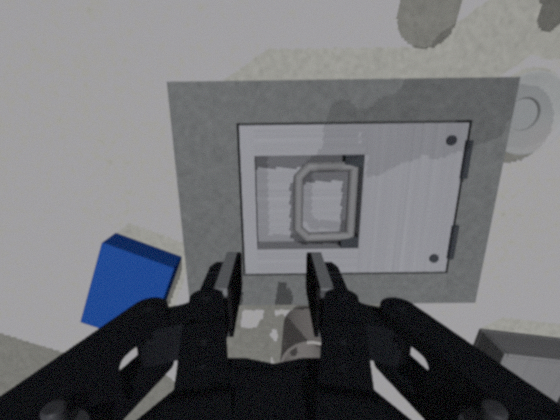

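Wrist view: hatch corners at (240,125), (470,122), (447,272) and (245,273). The bar is the left side of the ring, running (297,172) to (299,236), with the pivot at about column 352.

Run:
```python
from h import *
q=pose();P,A=axes()
p=robot.capture("wrist")
for n,uv,z in (("c1",(240,125),128),("c2",(470,122),128),("c3",(447,272),128),("c4",(245,273),128),("b1",(298,175),123),("b2",(299,234),123),("piv",(356,170),123),("piv2",(351,236),123)):
    X=ray(p,uv,z,q);print(n,X[:2].round(1),(A.T@(X-P)).round(1))
```

```text
c1 [ 466.5 -181.8] [-25.5 103.2  68.2]
c2 [ 640.5 -155.6] [150.5 103.1  70.3]
c3 [ 660.6 -281.2] [153.2 103.  -56.9]
c4 [ 484.2 -306.5] [-25.  103.1 -57.8]
b1 [ 517.2 -214.7] [ 20.3 108.1  28.6]
b2 [ 526.3 -265.6] [ 22.3 108.1 -23. ]
piv [ 563.4 -204.2] [ 67.5 108.1  32.7]
piv2 [ 571.3 -261.2] [ 67.5 108.1 -24.8]
```

>>> jog_arm:
  moves: [0.86,0.7,0.24,0,0,0,0,1,0,0,0,0,0,1,0,0,0,0,0,1,0,0,0,0,0,0.7,0,0,0,0,0,0.3,0,0,0,0,0,0,0,0,0,0]

```text
time_s: 7.85
position: [521.7, -237.4, 113.7]
tcp_rot: [-1.568, -0.107, 0.108]
wrist_force: [-0.1, 0.4, 0.3]
width: 0.379
```

>>> jog_arm:
  moves: [0,0,0,0,0,0,0,0,0,0,0,0,0,0,0,0,0,0,0,0,0,0,0,0]
  jaw: 0

```text
time_s: 8.35
position: [520.5, -238.2, 114.3]
tcp_rot: [-1.569, -0.106, 0.11]
wrist_force: [-4.5, -2.0, 1.4]
width: 0.061
```

>>> jog_arm:
  moves: [-0.03,-0.31,0,0,0,0,0.08,-0.3,0,0,0,0,0.13,-0.28,0,0,0,0,0.18,-0.26,0,0,0,0,0,0,0,0,0,0]

```text
time_s: 8.98
position: [530.1, -236.7, 143.5]
tcp_rot: [-1.569, -0.106, 0.11]
wrist_force: [-4.8, -2.9, -0.1]
width: 0.062
```

Run:
```python
from h import *
print(robot.sense()["wrist_force"],robot.sense()["width"])
p=robot.capture("wrist");cv2.imwrite("pics/w2.png",p["color"])
```

```text
[-4.82345655 -2.91881615 -0.08833826] 0.062054037424635264
```

View pics/w2.png

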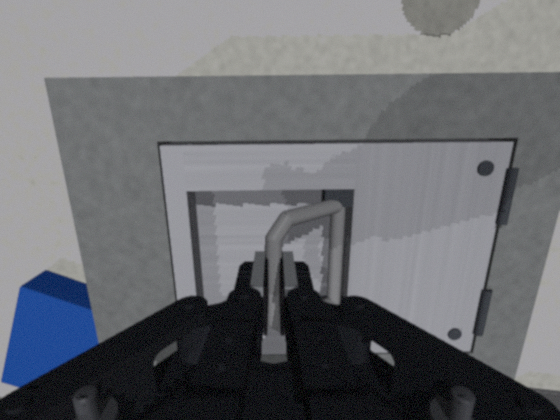

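Wrist view: the bar is pinched between the pads at about (272,300), the ring is part way up, and the hatch is flush. The forces are small, so I continue along the arc.

>>> jog_arm:
  moves: [0.22,-0.22,0,0,0,0,0.26,-0.18,0,0,0,0,0.28,-0.13,0,0,0,0,0,0,0,0,0,0]

```text
time_s: 9.52
position: [549.5, -234.0, 158.3]
tcp_rot: [-1.569, -0.107, 0.109]
wrist_force: [-6.1, -1.3, 7.4]
width: 0.06
```

>>> jog_arm:
  moves: [0.3,-0.08,0,0,0,0,0.31,-0.03,0,0,0,0,0,0,0,0,0,0,0,0,0,0,0,0]

```text
time_s: 10.02
position: [565.2, -231.6, 160.9]
tcp_rot: [-1.568, -0.108, 0.107]
wrist_force: [-3.8, -1.4, 5.9]
width: 0.061
```

Run:
```python
from h import *
P,A=axes();print(P,robot.sense()["wrist_force"],robot.sense()["moment"])
p=robot.capture("wrist");cv2.imwrite("pics/w3.png",p["color"])
```

```text
[ 565.21472048 -231.56904567  160.87030392] [-3.80927848 -1.39346558  5.89953704] [-0.06247455  0.87205123  0.12765548]
```

View pics/w3.png

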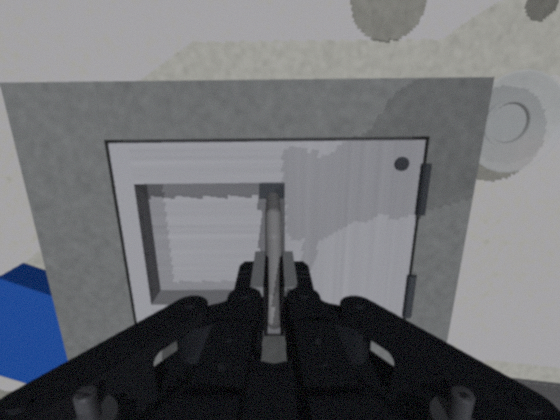

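Wrist view: the ring stands edge-on at column 273 and the hatch is still flush. Lifting the hatch now.

>>> jog_arm:
  moves: [0.16,-0.29,0,0,0,0,0.17,-0.28,0,0,0,0,0.2,-0.26,0,0,0,0,0.22,-0.24,0,0,0,0,0.24,-0.22,0,0,0,0,0.26,-0.2,0,0,0,0,0.28,-0.18,0,0,0,0,0.29,-0.15,0,0,0,0]

```text
time_s: 11.08
position: [606.0, -225.2, 202.0]
tcp_rot: [-1.566, -0.1, 0.115]
wrist_force: [-9.4, -3.0, -3.3]
width: 0.058
```

>>> jog_arm:
  moves: [0.3,-0.12,0,0,0,0,0.32,-0.1,0,0,0,0,0.32,-0.07,0,0,0,0,0.32,-0.04,0,0,0,0,0.16,0,0,0,0,0,0,0,0,0,0,0]

```text
time_s: 11.82
position: [643.5, -219.9, 212.0]
tcp_rot: [-1.566, -0.104, 0.111]
wrist_force: [-5.2, -4.7, -1.6]
width: 0.054
```

Run:
```python
from h import *
P,A=axes();print(P,robot.sense()["wrist_force"],robot.sense()["moment"],robot.sense()["width"])
p=robot.capture("scene");cv2.imwrite("pics/s4.png",cv2.resize(p["color"][80:240,150:350],None,fx=3,fy=3,interpolation=cv2.INTER_CUBIC))
```

```text
[ 643.53289646 -219.91822796  211.98150175] [-5.20843128 -4.724035   -1.64217955] [-0.36368268  0.98512098 -0.02511248] 0.05425757463184237
```

View pics/s4.png

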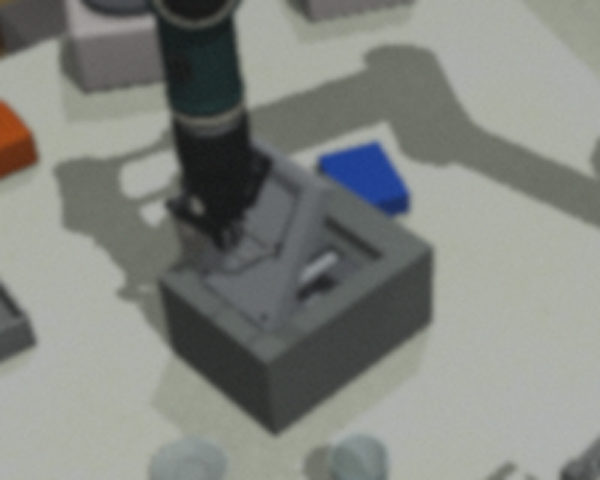

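Scene view: the hatch is about 60–65° open, with the carrier's bar visible in the slot at (320,268). I release, go over the free edge, and push the underside from the robot's side.

>>> jog_arm:
  moves: [0,0,0,0,0,0,0,0,0,0,0,0,0,-0.5,0,0,0,0,0,-0.8,0,0,0,0,0,-1,0,0,0,0,0,-1,0,0,0,0,0,-1,0,0,0,0,-0.5,-0.5,0,0,0,0,-1,0,0,0,0,0,-1,0,0,0,0,0,-1,0,0,0,0,0,-1,0,0,0,0,0]
  jaw: 0.25

```text
time_s: 13.38
position: [531.8, -236.1, 332.8]
tcp_rot: [-1.568, -0.108, 0.107]
wrist_force: [-0.4, -1.0, -0.7]
width: 0.251
```

Run:
```python
from h import *
P,A=axes();print(P,robot.sense()["wrist_force"],robot.sense()["width"])
q=pose();p=robot.capture("wrist");a=p["color"];p=robot.capture("scene");b=cv2.resize(p["color"][80:240,150:350],None,fx=2.4,fy=2.4,interpolation=cv2.INTER_CUBIC)
cv2.imwrite("pics/s5.png",np.vstack([cv2.resize(a,(480,360))[:216],b[:384]]))
```

```text
[ 531.81098277 -236.11726046  332.82350086] [-0.42487819 -0.99507005 -0.66321667] 0.2514269685706663
```

View pics/s5.png

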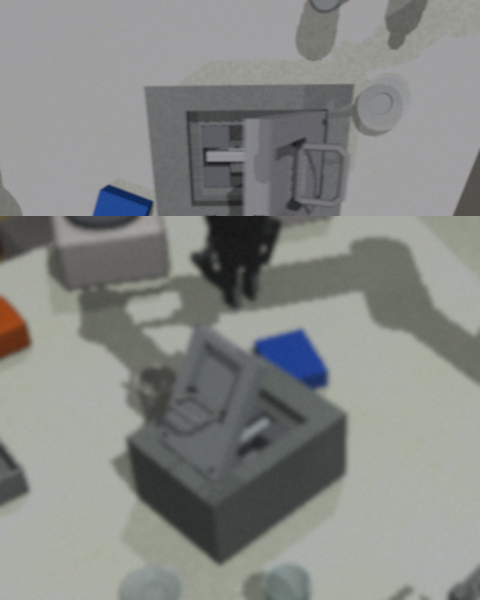

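Both views show the ring released and the hatch holding at about 65°. The gripper is clear on the robot's side.

>>> jog_arm:
  moves: [-1,0,0,0,0,0,-0.4,0.5,0,0,0,0,0,1,0,0,0,0,0,1,0,0,0,0,0,0.6,0,0,0,0,0.7,0,0,0,0,0,0.6,0,0,0,0,0,0.5,0,0,0,0,0,0.5,0,0,0,0,0,0.5,0,0,0,0,0,0,0,0,0,0,0]
  jaw: 0

```text
time_s: 14.85
position: [570.3, -231.3, 256.2]
tcp_rot: [-1.569, -0.11, 0.106]
wrist_force: [0.4, -0.7, 0.4]
width: -0.001
```

>>> jog_arm:
  moves: [0.5,0,0,0,0,0,0.5,0,0,0,0,0,0.5,0,0,0,0,0,0.5,0,0,0,0,0,0.4,0,0,0,0,0,0,0,0,0,0,0]

```text
time_s: 15.6
position: [633.5, -223.4, 264.6]
tcp_rot: [-1.573, -0.121, 0.095]
wrist_force: [-1.1, 2.5, 21.9]
width: 0.003
```

Run:
```python
from h import *
P,A=axes();print(P,robot.sense()["wrist_force"])
p=robot.capture("scene");b=cv2.resize(p["color"][80:240,150:350],None,fx=2.4,fy=2.4,interpolation=cv2.INTER_CUBIC)
cv2.imwrite("pics/s6.png",b)
```

```text
[ 633.54694424 -223.37428794  264.57837567] [-1.0844849   2.46797843 21.86743115]
```

View pics/s6.png

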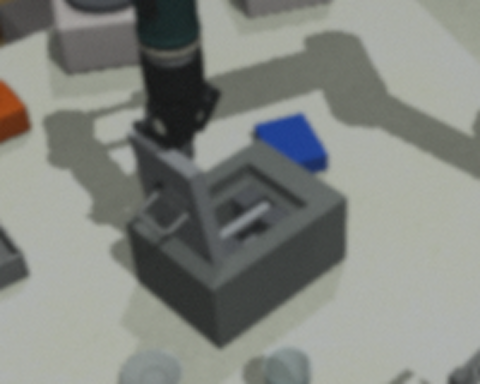

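>>> jog_arm:
  moves: [0,-0.5,0,0,0,0,0,-0.5,0,0,0,0,-0.6,0,0,0,0,0,-1,-0.5,0,0,0,0,-1,-1,0,0,0,0,-1,-1,0,0,0,0,-1,-1,0,0,0,0,-0.5,0,0,0,0,0,0,0,0,0,0,0]
  jaw: 0.5

```text
time_s: 16.77
position: [500.3, -240.4, 366.1]
tcp_rot: [-1.567, -0.106, 0.107]
wrist_force: [0.0, 0.5, 0.4]
width: 0.503
```

```bash
cat > hatch.py <<'E'
from h import *
ya=.137;H=np.array([650.5,-218.5,128]);ex=np.array([np.cos(ya),np.sin(ya),0]);ey=np.array([-np.sin(ya),np.cos(ya),0]);ez=np.array([0,0,1.])
def corners(th):
    a=-ex*np.cos(th)+ez*np.sin(th); n=ex*np.sin(th)+ez*np.cos(th)
    return [H+a*l+n*h+ey*w for l in(0,176) for h in(0,-22) for w in(-63,63)]
def fit(view,pq=None):
    p=robot.capture(view); out=[]
    d=robot.masks_of(p,"hatch")
    for m in d[:2]:
        best=[]
        for th in np.radians(range(60,107,3)):
            h=cv2.convexHull(np.array([proj(p,c,pq) for c in corners(th)],np.float32)).astype(np.int32)
            I=np.zeros((420,560),np.uint8);cv2.fillConvexPoly(I,h,1)
            best.append(((I&m["pixels"]).sum()/(I|m["pixels"]).sum(),round(np.degrees(th))))
        print(view,m["p"],m["bbox"],[(round(a,2),b) for a,b in sorted(best)[::-1][:4]])
    return p
E
python3 - <<'E'
from hatch import *
P,A=axes();print(P,robot.sense()["wrist_force"])
for v in("scene","top"): fit(v)
q=pose();p=fit("wrist",q)
cv2.imwrite("pics/w7.png",p["color"])
E
```

```text
[ 500.34706099 -240.41652945  366.1070177 ] [0.03690431 0.49146833 0.41803958]
scene 0.93 [221.2, 162.0, 43.5, 60.2] [(np.float64(0.9), 102), (np.float64(0.8), 99), (np.float64(0.78), 105), (np.float64(0.67), 96)]
top 0.74 [357.1, 167.6, 58.1, 36.8] [(np.float64(0.86), 99), (np.float64(0.83), 102), (np.float64(0.78), 96), (np.float64(0.73), 105)]
top 0.29 [347.9, 210.3, 12.6, 38.8] [(np.float64(0.1), 60), (np.float64(0.09), 63), (np.float64(0.07), 66), (np.float64(0.05), 69)]
wrist 0.95 [462.5, 217.8, 178.0, 179.4] [(np.float64(0.92), 102), (np.float64(0.92), 99), (np.float64(0.86), 105), (np.float64(0.82), 96)]
```

View pics/w7.png

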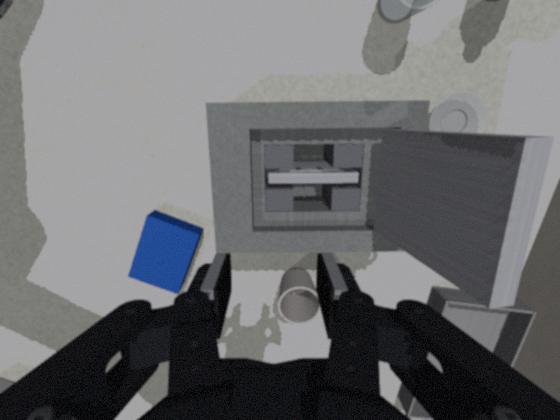

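Wrist view: the hatch stands past upright, with fits giving about 100°. The carrier's bar runs from (266,178) to (360,178) in its slot, and the finger bay around it is clear.

Run:
```python
from h import *
q=pose();P,A=axes()
p=robot.capture("wrist")
for uv in ((266,178),(360,178),(313,172),(313,184)):
    X=ray(p,uv,101,q);print(X[:2].round(1),(A.T@(X-P)).round(1))
for uv in ((264,145),(362,145),(362,211),(264,211),(294,145),(333,145)):
    X=ray(p,uv,104,q);print("slot",X[:2].round(1),(A.T@(X-P)).round(1))
for d in robot.masks_of(p,"carrier")[:2]:print(d["p"],d["bbox"])
print(robot.sense()["joints"].round(2))
t=robot.capture("top")
for d in robot.find_in(t,"beaker")+robot.find_in(t,"bottle"):print(d["p"],d["bbox"],ray(t,d["bbox"][:2],40)[:2])
```

```text
[ 491.8 -244.4] [ -9.8 265.   -3.3]
[ 616.  -227.3] [115.5 264.8  -3.3]
[ 552.5 -227.9] [ 52.6 264.9   4.8]
[ 555.3 -243.9] [ 53.2 264.9 -11.4]
slot [ 483.7 -201.7] [-12.  262.1  40.2]
slot [ 608.4 -184.5] [113.8 261.9  40.2]
slot [ 627.6 -271.1] [121.  261.8 -48.3]
slot [ 495.  -289.5] [-12.8 261.9 -48.3]
slot [ 521.9 -196.4] [ 26.5 262.   40.2]
slot [ 571.5 -189.6] [ 76.6 261.9  40.2]
0.7 [313.6, 172.2, 88.5, 22.1]
[-0.49 -0.02  1.67  0.    1.49 -0.63]
0.82 [268.1, 185.9, 13.9, 22.9] [639.76540284   6.83693688]
0.94 [251.2, 144.4, 18.9, 20.8] [774.25148125  59.30905387]
```

>>> jog_arm:
  moves: [1,0,-0.15,0,0,0,1,0,0,0,0,0,0.09,0.5,0,0,1,0,0,0.5,0,0,1,0,0,0.5,0,0,1,0,0,0.5,0,0,1,0,0,0.5,0,0,1,0,0,0.5,0,0,1,0,0,0.5,0,0,1,0,0,0.5,0,0,1,0,0,0.5,0,0,1,0,0,0.5,0,0,1,0]
  jaw: 0.4

```text
time_s: 18.82
position: [553.6, -237.0, 241.9]
tcp_rot: [-1.451, 0.713, -0.713]
wrist_force: [0.6, -0.2, 0.1]
width: 0.398
```

>>> jog_arm:
  moves: [0,0.5,0,0,1,0,0,0.5,0,0,1,0,0,0.5,0,0,1,0,0,0.5,0,0,1,0,0,0.5,0,0,1,0,0,0.3,0,0,0,0,0,0,0,0,0,0]

```text
time_s: 19.7
position: [553.1, -236.8, 171.6]
tcp_rot: [-1.272, 1.108, -1.105]
wrist_force: [0.2, 0.3, 0.2]
width: 0.399
```

Run:
```python
from h import *
q=pose();P,A=axes();print(P,A.round(3),robot.sense()["wrist_force"],robot.sense()["joints"].round(2))
p=robot.capture("wrist");cv2.imwrite("pics/w8.png",p["color"])
for d in robot.masks_of(p,"carrier")[:1]:
    m=d["pixels"].astype(np.uint8);ys,xs=np.nonzero(m)
    print(d["p"],d["bbox"],cv2.minAreaRect(np.c_[xs,ys].astype(np.float32)))
    for z in (101,): print((A.T@(ray(p,d["bbox"][:2],z,q)-P)).round(1))
    c=cv2.boxPoints(cv2.minAreaRect(np.c_[xs,ys].astype(np.float32)))
    print([(A.T@(ray(p,u,101,q)-P)).round(1) for u in c])
```

```text
[ 553.10812162 -236.84936537  171.61372692] [[ 0.138 -0.001  0.99 ]
 [-0.99   0.001  0.138]
 [-0.001 -1.    -0.001]] [0.24391756 0.27492707 0.22670725] [-0.45  0.17  1.83 -0.    1.14  0.99]
0.67 [272.4, 213.9, 26.4, 157.4] ((271.5, 214.0), (160.0, 25.0), 90.0)
[-1.2 70.6  6.7]
[array([-10.1,  70.6,  62.9]), array([ 6.7, 70.5, 62.9]), array([  7.8,  70.7, -59.1]), array([-11.8,  70.7, -59.1])]
```

View pics/w8.png

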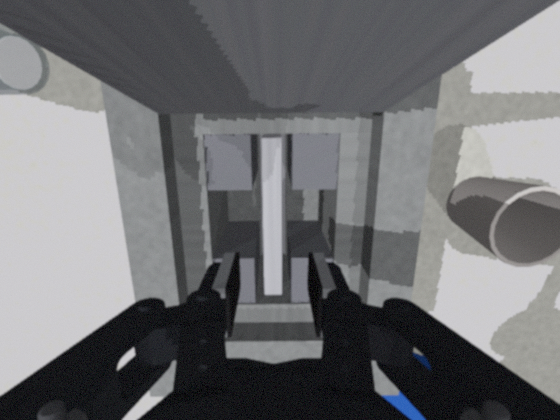

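Wrist view: the bar runs (272,137)–(273,294), centred between the fingers to about 1.5 mm, and the finger bay is clear. The hatch is close on the camera side, so I'll grip 8 mm toward the robot.

>>> jog_arm:
  moves: [-0.06,0.6,-0.26,0,0,0,0,0.8,0,0,0,0,0,0.8,0,0,0,0,0,0.6,0,0,0,0,0,0.5,0,0,0,0,0,0.44,0,0,0,0,0,0,0,0,0,0]

```text
time_s: 20.68
position: [546.2, -236.1, 77.6]
tcp_rot: [-1.271, 1.109, -1.106]
wrist_force: [0.2, -0.2, -0.3]
width: 0.401
```

>>> jog_arm:
  moves: [0,0,0,0,0,0,0,0,0,0,0,0,0,0,0,0,0,0,0,0,0,0,0,0]
  jaw: 0

```text
time_s: 21.18
position: [547.5, -236.7, 79.6]
tcp_rot: [-1.27, 1.106, -1.109]
wrist_force: [-0.1, 0.2, 3.6]
width: 0.145
```

>>> jog_arm:
  moves: [0,-0.3,0,0,0,0,0,-0.7,0,0,0,0,0,-1,0,0,0,0,0,-1,0,0,0,0,0,-1,0,0,0,0,0,-1,0,0,0,0,0,-1,0,0,0,0,-0.5,0,-0.3,0,0,0,-1,0,-0.3,0,0,0,-1,0,-0.3,0,0,0,-1,0,-0.3,0,0,0,-1,0,-0.3,0,0,0]

```text
time_s: 22.68
position: [493.2, -128.3, 228.4]
tcp_rot: [-1.271, 1.108, -1.107]
wrist_force: [-0.4, 0.6, -1.7]
width: 0.149
```

>>> jog_arm:
  moves: [-1,0,-0.3,0,0,0,-1,0,-0.3,0,0,0,-1,0,-0.3,0,0,0,-1,0,0,0,0,0,-1,0,0,0,0,0,-0.8,0,0,0,0,0,0,0,0,0,-1,0,0,0,0,0,-1,0,0,0,0,0,-1,0,0,0,0,0,-1,0,0,0,0,0,-1,0,0,0,0,0,-1,0]

```text
time_s: 24.18
position: [451.6, 11.3, 228.7]
tcp_rot: [-1.478, 0.626, -0.626]
wrist_force: [0.3, 0.5, -2.7]
width: 0.149
```

>>> jog_arm:
  moves: [0,0.5,0,0,-1,0,0,0.5,0,0,-1,0,0,0.5,0,0,-1,0,0,0.5,0,0,-1,0,0,0.5,0,0,-1,0,0,0.5,0,0,-1,0,0,0.5,0,0,-1,0,0,0,0,0,-1,0,0,0,0,0,-1,0,0,0,0,0,-0.5,0,0,0,0,0,0,0]

```text
time_s: 25.55
position: [451.8, 11.1, 141.3]
tcp_rot: [-1.566, -0.149, 0.149]
wrist_force: [-0.0, -0.6, -1.4]
width: 0.146
```

Run:
```python
from h import *
q=pose();P,A=axes();print(P,A.round(3),robot.sense()["wrist_force"],robot.sense()["joints"].round(2))
p=robot.capture("scene")
a=cv2.resize(p["color"][100:340,160:400],(400,400));w=robot.capture("wrist");b=cv2.resize(w["color"],(400,300))
cv2.imwrite("pics/s9.png",np.hstack([a,np.vstack([b,b[:100]*0])]))
for d in robot.masks_of(w,"stand")[:3]:print(d["p"],d["bbox"],ray(w,d["bbox"][:2],12,q)[:2])
```

```text
[451.75570495  11.14062104 141.31570263] [[ 0.982  0.    -0.188]
 [ 0.188  0.     0.982]
 [ 0.    -1.     0.   ]] [-0.03438328 -0.59434845 -1.4161319 ] [-0.03 -0.09  2.16  0.    1.07 -0.22]
0.77 [402.3, 22.9, 172.8, 43.1] [523.28753852 171.63288441]
0.76 [550.4, 39.9, 19.2, 49.2] [641.62981875 182.20102287]
```

View pics/s9.png

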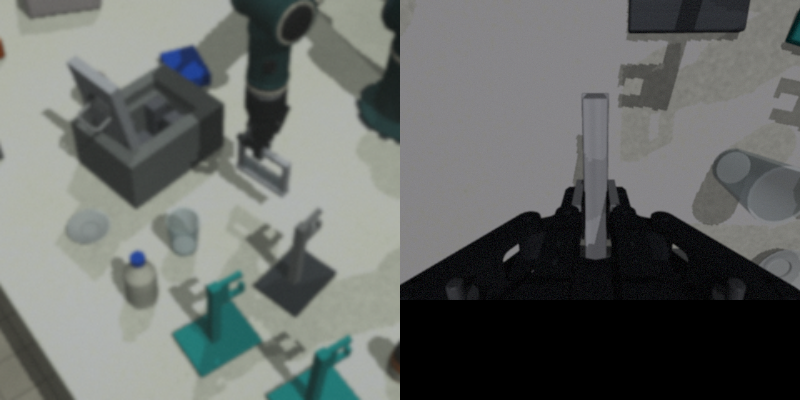

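The carrier hangs upright in the gripper, well clear of the stand. Lowering it to the bench.

>>> jog_arm:
  moves: [0,1,0,0,0,0,0,1,0,0,0,0,0,0.7,0,0,0,0,0,0.2,0,0,0,0,0,0.1,0,0,0,0,0,0,0,0,0,0]

```text
time_s: 26.45
position: [452.9, 10.5, 66.9]
tcp_rot: [-1.566, -0.149, 0.148]
wrist_force: [-0.5, -0.0, -1.5]
width: 0.15
```

>>> jog_arm:
  moves: [0,0.1,0,0,0,0,0,0.06,0,0,0,0,0,0,0,0,0,0]

```text
time_s: 26.82
position: [453.2, 10.4, 63.6]
tcp_rot: [-1.566, -0.15, 0.147]
wrist_force: [-1.6, 0.1, 5.1]
width: 0.147
```

>>> jog_arm:
  moves: [0,0,0,0,0,0,0,0,0,0,0,0,0,0,0,0,0,0,0,0,-0.5,0,0,0,0,0,-0.6,0,0,0,0,0,0,0,0,0]
  jaw: 0.4

```text
time_s: 27.58
position: [457.8, -17.9, 62.4]
tcp_rot: [-1.566, -0.147, 0.147]
wrist_force: [-0.1, -0.2, 0.4]
width: 0.403
```

Run:
```python
from h import *
q=pose();P,A=axes();print(P,robot.sense()["wrist_force"],robot.sense()["width"])
p=robot.capture("wrist");cv2.imwrite("pics/w10.png",p["color"])
for d in robot.masks_of(p,"carrier")[:1]:
    ys,xs=np.nonzero(d["pixels"]);print(d["p"],d["bbox"])
    c=cv2.boxPoints(cv2.minAreaRect(np.c_[xs,ys].astype(np.float32)))
    print(c.round(),[(A.T@(ray(p,u,85,q)-P)).round(1) for u in c])
# top view of carrier and stand
t=robot.capture("top")
for n in("carrier","stand"):
  for d in robot.masks_of(t,n)[:4]:
    r=cv2.minAreaRect(np.argwhere(d["pixels"])[:,::-1].astype(np.float32))
    print(n,round(d["p"],2),[round(x) for x in d["bbox"]],[ray(t,u,85 if n=="carrier" else 12)[:2].round() for u in cv2.boxPoints(r)])
np.set_printoptions(linewidth=200)
g=cv2.cvtColor(p["color"],cv2.COLOR_BGR2GRAY);print(g[100:240:10,255:300:3])
```

```text
[457.83478602 -17.87654642  62.35319015] [-0.07065471 -0.17454571  0.37565681] 0.40277840659030273
0.7 [276.1, 196.6, 41.6, 280.0]
[[254.  55.]
 [294.  55.]
 [294. 339.]
 [254. 339.]] [array([ -6.6, -22.7,  94.6]), array([  7.5, -22.7,  94.6]), array([  9.7, -22.6, -24.9]), array([ -8.8, -22.6, -24.9])]
stand 0.88 [144, 184, 37, 46] [array([595., 475.]), array([725., 467.]), array([714., 347.]), array([584., 356.])]
stand 0.84 [207, 226, 36, 44] [array([573., 265.]), array([592., 165.]), array([465., 140.]), array([446., 239.])]
stand 0.58 [204, 165, 36, 45] [array([780., 262.]), array([780., 162.]), array([648., 162.]), array([649., 262.])]
[[ 90 122 128 123 122 119 120 121 127 124 121 121 119  98 130]
 [103 117 126 127 121 118 119 123 125 126 123 121 117 104 124]
 [ 86 114 126 123 118 118 120 123 123 124 124 121 114 106 123]
 [ 94 115 125 124 120 118 120 124 124 125 121 122 118 109 129]
 [ 80 107 127 126 119 120 123 121 124 122 120 122 117 118 128]
 [ 90 101 127 126 118 122 121 119 126 124 123 119 115 118 129]
 [ 94 100 126 124 123 117 119 116 123 126 122 119 112 112 123]
 [ 90  95 126 127 121 115 118 122 124 120 118 123 109 114 124]
 [ 93  94 124 126 122 117 120 121 120 124 119 122 115 116 130]
 [ 97  84 122 129 121 121 117 118 122 124 123 121 110 118 124]
 [ 91  79 120 126 121 124 117 120 120 124 118 119 108 120 128]
 [ 99  81 125 123 124 118 117 119 123 121 118 121 109 121 133]
 [ 92  80 120 121 123 119 115 120 120 109 106 107 101 121 123]
 [ 93  76 106 109 110 106 101 106 109 108 106 109  98 122 124]]
```

>>> jog_arm:
  moves: [0,0,0,0,0,0,0,0,0,0,0,0,0,0,0,0,0,0,0,0,0,0,0,0,0,-0.3,0,0,0,0,0,-0.7,0,0,0,0,0,-1,0,0,0,0,0,-1,0,0,0,0,0,-1,0,0,0,0,0,-1,0,0,0,0,0,-0.5,0,0,0,0]
  jaw: 0

```text
time_s: 29.2
position: [457.8, -16.6, 201.3]
tcp_rot: [-1.566, -0.15, 0.147]
wrist_force: [0.4, -0.1, -2.0]
width: 0.147
```

>>> jog_arm:
  moves: [-0.14,0,0.7,0,0,0,0,0,1,0,0,0,0,0,1,0,0,0,0,0,1,0,0,0,0,0,1,0,0,0,0,0,1,0,0,0,0,0,0.7,0,0,0,0,0,0.35,0,0,0,0,0,0,0,0,0,0,0,0,0,0,0]

```text
time_s: 30.45
position: [422.0, 148.2, 199.4]
tcp_rot: [-1.566, -0.148, 0.149]
wrist_force: [0.1, 1.1, -1.9]
width: 0.151
```

Run:
```python
from h import *
q=pose();P,A=axes();print(P,A.round(3),robot.sense()["wrist_force"],robot.sense()["width"])
p=robot.capture("wrist");a=p["color"]
print([(d["p"],d["bbox"]) for d in robot.masks_of(p,"stand")[:3]])
for d in robot.masks_of(p,"carrier")[:1]:
    ys,xs=np.nonzero(d["pixels"]);print(d["bbox"],xs.min(),xs.max(),ys.min(),ys.max())
    w=[(r,xs[ys==r].min(),xs[ys==r].max()) for r in range(ys.min()+3,ys.max(),40)];print(w)
np.savez("w11.npz",q=np.array(q));b=cv2.resize(a,(800,600),interpolation=cv2.INTER_CUBIC)
b=cv2.convertScaleAbs(b,alpha=1.5)
cv2.imwrite("pics/w11.png",b)
```

```text
[421.99839064 148.15247599 199.4260521 ] [[ 0.982 -0.001 -0.188]
 [ 0.188 -0.     0.982]
 [-0.001 -1.    -0.   ]] [ 0.11338658  1.14935538 -1.85218701] 0.15065163816832017
[(0.97, [524.9, 14.4, 70.3, 23.4]), (0.66, [514.4, 172.2, 91.2, 113.9]), (0.59, [405.8, 150.8, 190.6, 99.9])]
[273.8, 202.1, 40.9, 278.4] 254 294 60 342
[(63, np.int64(254), np.int64(292)), (103, np.int64(255), np.int64(294)), (143, np.int64(256), np.int64(293)), (183, np.int64(256), np.int64(292)), (223, np.int64(257), np.int64(292)), (263, np.int64(258), np.int64(289)), (303, np.int64(260), np.int64(287))]
```

View pics/w11.png

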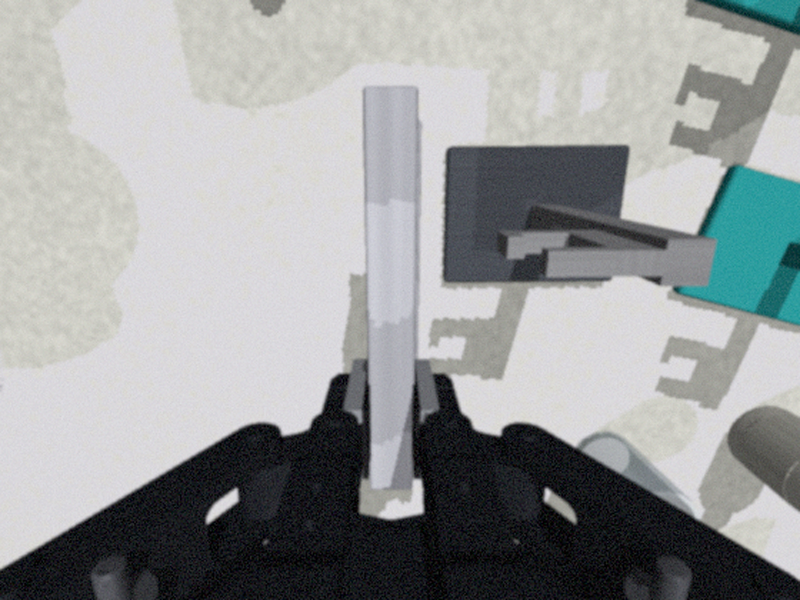

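Wrist view: the roof's top face starts at about (547,262) and ends in the post top at about (690,262). The lip is at (500–508, 232–255), and the carrier's bar runs (390,87)–(390,488). I refine the edges by grey levels.

Run:
```python
from h import *
np.set_printoptions(linewidth=220)
p=robot.capture("wrist");q=pose();P,A=axes()
g=cv2.cvtColor(p["color"],cv2.COLOR_BGR2GRAY)
print("roof rows");print(g[178:190:3,374:396]);print("roof col 420/430 rows168-205");print(g[168:206,420],g[168:206,440])
print("post end",g[178:190:4,484:512]);print("lip");print(g[164:176:3,342:386])
print("lip col",g[155:190,353],g[155:190,358])
```

```text
roof rows
[[ 39  37  38  36  35  34  29  27  57  86  95  99  95  95  95  99  97  99  98  95  96  94]
 [ 34  39  28  36  31  30  34  40  64  86  95  96  98  92  96  95  93  95  93  96  94 100]
 [ 34  32  44  29  28  32  34  50  71  93  99  97 100 102 101 100  99  98  97 101  97  97]
 [ 31  37  39  33  17  29  34  51  83  95  97  98  96 100  99  97  94  99  98  96  99  96]]
roof col 420/430 rows168-205
[ 69  62  58  49  55  68  84  95  96  97  94  97  97  96  97  98 101  98 100  95  97 100 100  97  94  71  52  54  73  97 113 123 139 145 142 148 145 144] [ 66  62  67  67  67  70  79  90  94  97  96  95  95  98  98  94  99  97  95  92 100  94  94  97 115 134 144 145 141 145 147 146 144 145 144 145 145 144]
post end [[95 93 90 95 97 91 94 94 94 98 92 97 96 93 91 85 82 80 78 80 85 83 81 82 85 84 83 83]
 [94 99 93 97 93 93 95 95 98 95 95 98 95 89 86 82 83 81 82 83 82 87 86 80 85 83 86 78]
 [97 92 90 97 92 92 95 92 95 90 90 94 93 87 86 80 86 81 82 82 82 81 83 83 83 81 79 83]]
lip
[[ 45  42  46  38  50  48  25  34  40  36  41  54  64  70  69  72  73  71  71  70  72  76  80  87  88  96  97  95
[... 160 characters left out ...]
 98  92  97  98  93  96  98  98  90  95  99  95  96  94  98  95  97  99  96  92 100]
 [ 46  41  47  46  41  41  34  30  43  30  33  42  62  85  97  97  95  94  94  95  99  95  95  98  96  98  98 102  97 100  98 103 103  97 101  99  99  98  99  98  96  98  97 101]
 [ 45  43  48  41  44  42  32  34  25  31  31  41  67  89  96  99  98  98  96 101 101  99  97  99 100  99 100  97 100  98 100  99  98 100  99  91  79  66  73  71  72  70  75  75]]
lip col [39 48 49 48 44 57 57 66 59 54 39 34 30 35 36 42 42 47 41 43 40 42 54 57 59 60 56 55 55 46 54 54 53 54 55] [ 49  47  48  49  43  51  58  66  68  73  82  95  98  94  99  95  97  95  98  98  97  94  99 100  94  84  72  52  51  46  53  48  48  42  44]
```

Run:
```python
from h import *
p=robot.capture("wrist");q=pose();P,A=axes()
f=lambda n,uv,z: print(n,ray(p,uv,z,q).round(1),(A.T@(ray(p,uv,z,q)-P)).round(1))
f("roof end",(382.5,183.3),178);f("roof far",(440,182.8),178);f("lip front",(354.5,172.7),142);f("lip back?",(378,172.7),142);f("top end",(498,183.3),178)
zc=P[2]+17.7+5
f("bar far end",(273.5,60.5),zc);f("bar near L",(254.5,63),zc);f("bar near R",(293,63),zc);f("bar mid L",(257,223),zc);f("bar mid R",(292,223),zc);f("bar near end",(274,341.5),zc)
for c in ((447,145),(628,147),(615,279),(445,281)): f("plate",(c[0]/1.42857,c[1]/1.42857),12)
```

```text
roof end [473.3 197.9 178. ] [59.3 21.8 39.4]
roof far [503.8 204.  178. ] [90.4 21.8 39.6]
lip front [467.3 196.4 142. ] [53.2 57.8 39. ]
lip back? [482.4 199.3 142. ] [68.5 57.8 39. ]
top end [534.8 209.6 178. ] [121.9  21.8  39.3]
bar far end [405.3 239.3 222.5] [  0.2 -22.7  92.8]
bar near L [398.8 237.3 222.5] [ -6.5 -22.7  92. ]
bar near R [412.2 239.8 222.5] [  7.2 -22.7  92. ]
bar mid L [410.  178.2 222.5] [ -6.6 -22.7  31.9]
bar mid R [424.1 180.9 222.5] [  7.8 -22.7  31.9]
bar near end [427.7 122.4 222.5] [  0.4 -22.7 -26.3]
plate [445.  243.3  12. ] [ 40.  187.8  89.3]
plate [571.1 266.   12. ] [168.1 187.8  87.9]
plate [593.7 172.5  12. ] [172.8 187.8  -8.1]
plate [465.5 146.5  12. ] [ 42.  187.8  -9.7]
```

>>> jog_arm:
  moves: [0,0.5,0.21,0,0,0,0,1,0,0,0,0,0,0.8,0,0,0,0,0,0.26,0,0,0,0,0.4,0,0,0,0,0,0.5,0,0,0,0,0,0,0,0,0,0,0]

```text
time_s: 31.58
position: [445.7, 158.4, 137.0]
tcp_rot: [-1.565, -0.151, 0.146]
wrist_force: [-0.1, 0.2, -1.4]
width: 0.146
```

Run:
```python
from h import *
np.set_printoptions(linewidth=220)
p=robot.capture("wrist");q=pose();P,A=axes();print(P,robot.sense()["wrist_force"])
g=cv2.cvtColor(p["color"],cv2.COLOR_BGR2GRAY)
f=lambda X: proj(p,P+A@np.array(X),q).round(1)
# predicted pixels of roof end / lip from the former measurement (tool-frame, moved)
R=np.array([473.3,197.9,178]);L=np.array([467.3,196.4,142])
a=proj(p,R,q);b=proj(p,L,q);print("pred",a,b)
r,c=int(a[1]),int(a[0]);print(g[r-4:r+5:4,c-12:c+12]);print(g[r-22:r+22,min(c+20,559)])
r,c=int(b[1]),int(b[0]);print(g[r-4:r+5:4,c-12:c+12]);print(g[r-18:r+18,c+5])
for d in robot.masks_of(p,"carrier")[:1]:print(d["p"],d["bbox"])
```

```text
[444.69188951 158.23302831 136.64711056] [-0.70322213 -0.64683627 -1.83119653]
pred [374.06576104 235.59845045] [336.40007559 208.09639019]
[[137 102  58  38  34  33  41  61  86 100 100  98  99 102  99 103 101 102  98 101  97 104 100 101]
 [128  85  46  30  36  36  47  73  92 101 107 105 105 108 105 105 104 106 105 105 105 108 106 102]
 [118  75  37  36  27  37  58  79 100 106 104 108 104 105 107 105 103 103 108 107 106 107 109 106]]
[ 48  52  60  68  72  69  70  75  73  74  88 101 104 104 105 102 104 103 100  99 102 101 104 106 106 106 109 105 105 103 106 108 105 106 103 107 120 144 152 151 152 152 153 154]
[[ 50  48  40  30  30  37  33  41  46  68  95  99 103 103 100  99 102 102 102 103  99  98 100 100]
 [ 48  51  41  36  30  37  32  39  51  75  98 112 104 106 107 106 104 106 104 100 106 105 107 101]
 [ 58  53  55  58  52  50  40  36  56  86  99 106 106 101 105  98 101 102 106 102 103 105  99 100]]
[ 70  74  75  70  74  74  74  75  92 103 103 103  99 101 102 102 103 105 106 104 104 107 102 106 106 108 106 103  93  82  98 110 113 115 114 116]
0.57 [274.4, 201.3, 45.4, 285.4]
```

>>> jog_arm:
  moves: [0.4,0,0,0,0,0,0.4,0,0,0,0,0,0.4,0,0,0,0,0,0.4,0,0,0,0,0,0.26,0,0,0,0,0,0,0,0,0,0,0]

```text
time_s: 32.42
position: [489.5, 166.7, 135.7]
tcp_rot: [-1.566, -0.148, 0.149]
wrist_force: [-0.5, 0.7, -1.1]
width: 0.15
```

>>> jog_arm:
  moves: [0,0.25,0,0,0,0,0,0.25,0,0,0,0,0,0.15,0,0,0,0,0,0,0,0,0,0]

```text
time_s: 32.92
position: [488.4, 166.5, 118.9]
tcp_rot: [-1.566, -0.148, 0.15]
wrist_force: [-0.2, 0.2, -2.3]
width: 0.149
```

Run:
```python
from h import *
np.set_printoptions(linewidth=220)
p=robot.capture("wrist");q=pose();P,A=axes();print(P,robot.sense()["wrist_force"])
cv2.imwrite("pics/w12.png",p["color"])
g=cv2.cvtColor(p["color"],cv2.COLOR_BGR2GRAY)
f=lambda n,uv,z: print(n,uv,(A.T@(ray(p,uv,z,q)-P)).round(1))
print("pred roof",proj(p,[471.8,197.6,178],q),"lip",proj(p,[465.8,196.1,142],q))
for n in("carrier","throat"):
  for d in robot.masks_of(p,n)[:1]:
    ys,xs=np.nonzero(d["pixels"]);print(n,d["p"],d["bbox"],ys.min(),ys.max())
    if n=="carrier":
        f("far",(275,ys.min()),P[2]+22.6);f("near",(275,ys.max()),P[2]+22.6)
print("col275",g[40:340:4,275])
r=240
for r in range(190,290,12): print(r,g[r,225:330:3])
```

```text
[488.78285027 166.57563459 119.27595629] [-0.33483757 -0.52636853 -0.98185119]
pred roof [236.25580343 256.67734177] lip [231.38320001 219.77373294]
carrier 0.55 [275.1, 201.8, 41.1, 278.7] 60 341
far (275, np.int64(60)) [  0.8 -22.6  93. ]
near (275, np.int64(341)) [  0.9 -22.6 -26.1]
throat 0.83 [347.2, 195.4, 220.9, 185.8] 103 285
col275 [151 151 152 153 155 139 132 131 129 133 132 135 143 144 144 148 145 142 143 145 143 141 143 146 142 144 142 143 141 140 143 142 141 142 139 139 142 141 142 142 140 141 142 138 138 140 140 128 123  73  74 112 116 113
 118 119 117 110 105  82  78  80  81 124 122 127 126 135 136 133 129 115  97  95  95]
190 [153 154 155 151 151  96  59  33  40  48  60 139 146 143 139 142 139 143 141 137 142 138 109  53  50  44  49  47  20  31  30  28  24  31  35]
202 [153 152 155 153 129  72  75  72  72  72  60 137 146 143 139 137 139 143 144 140 143 135 105 102 102 102 106 105 103  67  74  73  80  72  63]
214 [153 154 153 144 101 102 100 107 114 111  67 135 146 139 139 139 137 140 143 139 140 132 103 108 100 106 103  82  65  29  34  73  76  75  68]
226 [156 154 153
[... 159 characters left out ...]
 77  71  71  72  72  74  76  75  72  69  74  70  76  73  79  72  74  73  72  72  77  77  71  72  74  72  74  74  75]
250 [153 153 152 155 156 135 114 114 114 113 116 114 114 114 113 114 118 113 114 115 118 116 105 102 105 101 103 100 102 106 105 101 105 103 101]
262 [153 151 152 133  34  75 120 123 119 119 119 120 116 117 121 115 119 118 119 121 115 105 107 105 105 102 105 105 107 107 105 104 103 107 110]
274 [153 119  22  16  15  40  95 101  97  97  90  97 109 106  98  94  92  96  91  95  94  86  70  81  79  74  76  76  66  63  62  81 133 135 135]
286 [ 99  11   5  18  10  51  74  76  80  56  16  33  90  79  82  78  77  81  82  81  80  50   7  48  83  80  82  40  10   7   9  12  66 153 153]
```

>>> jog_arm:
  moves: [0.12,0.08,0,0,0,0,0,0,0,0,0,0,0,0,0,0,0,0]

```text
time_s: 33.45
position: [492.0, 167.2, 117.5]
tcp_rot: [-1.566, -0.149, 0.149]
wrist_force: [-0.9, -0.0, -2.3]
width: 0.149
```

>>> jog_arm:
  moves: [0,0.08,0,0,0,0,0,0,0,0,0,0,0,0,0,0,0,0]

```text
time_s: 33.83
position: [492.3, 167.2, 116.9]
tcp_rot: [-1.566, -0.149, 0.148]
wrist_force: [-2.7, -1.8, 6.7]
width: 0.148
```

Contact on the throat floor, at the expected height. Releasing.

>>> jog_arm:
  moves: [0,0,0,0,0,0,0,0,0,0,0,0,0,0,0,0,0,0,0,0,0,0,0,0]
  jaw: 0.35

```text
time_s: 34.33
position: [491.9, 167.2, 115.4]
tcp_rot: [-1.566, -0.148, 0.149]
wrist_force: [-0.1, 0.3, 0.8]
width: 0.351
```

Run:
```python
from h import *
np.set_printoptions(linewidth=220)
p=robot.capture("wrist");q=pose();P,A=axes();print(P,robot.sense()["wrist_force"],robot.sense()["width"])
g=cv2.cvtColor(p["color"],cv2.COLOR_BGR2GRAY)
for d in robot.masks_of(p,"carrier")[:1]:
    ys,xs=np.nonzero(d["pixels"]);print(d["p"],d["bbox"],ys.min(),ys.max())
    print([(r,xs[ys==r].min(),xs[ys==r].max()) for r in (70,110,150,190,300,330) if (ys==r).any()])
for r in (70,190,214,300,325): print(r,g[r,225:330:3])
```

```text
[491.92927437 167.21585242 115.40736936] [ 1.13438995 -0.13912746  0.32236769] 0.3487510800399343
0.91 [274.3, 201.8, 43.2, 284.8] 58 345
[(70, np.int64(254), np.int64(293)), (110, np.int64(253), np.int64(294)), (150, np.int64(254), np.int64(292)), (190, np.int64(256), np.int64(292)), (300, np.int64(258), np.int64(290)), (330, np.int64(260), np.int64(290))]
70 [153 154 155 154 154 155 155 155 156 155 110 134 134 129 128 130 132 130 136 131 131 131 126 146 155 148 148 146 142 147 147 145 148 147 144]
190 [152 154 158 135  51  55  58  39  37  32  58 135 147 142 141 140 136 141 147 142 133 128 108  52  51  48  45  26  26  32  31  35  33  34  38]
214 [121 106 114 115 120 118 120  56 105 101  78 126 148 145 142 142 137 140 147 146 143 141 115 106 107  64  40  44  73  75  74  70  72  68  71]
300 [ 22   9  26  18  14   5 101 115 115 114 117 108 124 128 125 128 137 133 136 129 130 128 109 107 107 149 154  36   0  20  14   3   8   2  20]
325 [ 17  14   9  24  51 157 155 123 113 115 107 104 135 142 142 140 139 136 137 137 125  93 107 116 111 137 154 154  99  24  19  10  18  13  24]
```

The carrier stays level after release. Withdrawing straight up.

>>> jog_arm:
  moves: [0,-0.4,0,0,0,0,0,-0.6,0,0,0,0,0,-0.8,0,0,0,0,0,-1,0,0,0,0,0,-1,0,0,0,0,0,-1,0,0,0,0,0,-1,-0.5,0,0,0,-0.5,0,-1,0,0,0,-1,0,-1,0,0,0,-1,0,-1,0,0,0,-0.5,0,-0.5,0,0,0,0,0,0,0,0,0]

```text
time_s: 35.92
position: [437.2, 54.5, 261.5]
tcp_rot: [-1.565, -0.149, 0.146]
wrist_force: [0.9, 0.2, 0.2]
width: 0.349
```

```bash
cat > chk.py <<'E'
from hatch import *
def chk():
    P,A=axes();print(robot.sense()["time_s"],P,robot.sense()["wrist_force"])
    # predicted carrier pose: bar along stand y at the throat
    M=np.array([485.5,200.5,0]);u=np.array([-.188,.982,0]);v=np.array([.982,.188,0])
    pts=[M+a*u+b*v+np.array([0,0,z]) for a in(-60,60) for b,zs in((-7,140),(7,140),(-12,55),(12,55)) for z in(zs,)]
    for view in("scene","top","wrist"):
        p=robot.capture(view);q=pose()
        c=np.array([proj(p,x,q) for x in pts])
        for d in robot.masks_of(p,"carrier")[:2]:
            print(view,round(d["p"],2),[round(x,1) for x in d["bbox"]],"pred",((c.max(0)+c.min(0))/2).round(1),np.ptp(c,0).round(1))
            if view=="scene":
                ys,xs=np.nonzero(d["pixels"])
                top=[(x,ys[xs==x].min()) for x in range(xs.min(),xs.max()+1,3)];bot=[(x,ys[xs==x].max()) for x in range(xs.min(),xs.max()+1,3)];print([tuple(map(int,t)) for t in top],[tuple(map(int,t)) for t in bot])
                print("pred ends",c.round(1).tolist())
        cv2.imwrite(f"pics/fin_{view}.png",p["color"])
    fit("scene")
E
python3 -c "
from chk import chk;chk()"
```

```text
35.925 [437.22631378  54.4631552  261.50190842] [0.90749966 0.15910608 0.1548941 ]
scene 0.89 [346.8, 243.2, 38.5, 37.9] pred [346.9 244.6] [38.2 41.8]
[(328, 242), (331, 227), (334, 226), (337, 228), (340, 230), (343, 246), (346, 245), (349, 235), (352, 237), (355, 239), (358, 241), (361, 243), (364, 246)] [(328, 244), (331, 247), (334, 247), (337, 232), (340, 232), (343, 255), (346, 257), (349, 259), (352, 261), (355, 263), (358, 264), (361, 261), (364, 248)]
pred ends [[333.7, 223.7], [330.8, 226.3], [332.5, 239.5], [327.7, 244.0], [366.0, 245.2], [363.2, 248.1], [363.1, 260.6], [358.4, 265.5]]
top 0.74 [205.7, 234.8, 43.7, 19.4] pred [203.3 235.3] [45.2 15.5]
wrist 0.87 [357.9, 59.9, 56.8, 114.4] pred [359.8  29.3] [ 57.5 177.5]
wrist 0.45 [471.1, 336.1, 46.6, 36.4] pred [359.8  29.3] [ 57.5 177.5]
scene 0.93 [220.5, 163.2, 43.8, 57.7] [(np.float64(0.89), 102), (np.float64(0.79), 99), (np.float64(0.76), 105), (np.float64(0.67), 96)]
```

```bash
python3 -c "
from cell import robot
print(robot.hand_in())"
```

```text
the job is handed in; nothing more can be done
None
```

The job is done and handed in at about 36 s of the 72 s allowed; no verdict was reported.

- **Ring and hatch:** I flipped the ring pull up by its bar, and a wrist picture showed the hatch still flush. I lifted the hatch by the ring to about 65°, then pushed it back from underneath. At the end it stood at about 100°; fits in the cameras gave 99–102°.
- **Carrier on the bench:** I lifted the carrier out of the well and stood it on the bench. I let go, then took it again about 35 mm from the middle of the bar.
- **Carrier on the hook:** I brought the bar in over the lip and lowered it. It touched the throat floor at the expected height, so I released it and withdrew.
- **Last checks:** In the scene view the carrier's position and the slope of its bar match a level hang, to within about 1–2 px. The middle of the bar is within about 1 mm of the hook, and the arm touches nothing.

- **Force during the push:** The gripper read about 22 N upward while pushing the hatch, under the 40 N limit.
- **Disagreeing checks:** In the last wrist view the carrier lay partly outside the picture, so its outline did not match the prediction there. The top view was about 2–4 px off in position and size. I counted neither as evidence against the hang.
- **Not checked:** I did not measure the other things on the bench individually. The arm's path stayed clear of them.

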